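# Fire the spring marker through the jig's guide bush

### The job

Take the red-collared spring marker out of its stand, put its nose down the brass bush of the blue jig and press straight down on the tag blank inside, never harder than 20 N, until the marker trips with a snap (its yellow pin pops up); then stop pressing at once. Stand the fired marker gently back upright in its stand, collar on the rim. Fire it nowhere else, and leave the brass weights and the price card where they are.

Things in the scene. Friction and masses are not known exactly. Their poses are not given: they have to be found in the camera images.
- marker_grip (a point): Spring marker, loose, upright, 0.26 kg, aluminium, red collar and cap. Point on its axis, mid-height of the knurled grip (24 mm thick). z axis: nose to cap. Along z from here, mm: cap 27 wide +22 to +30; grip -22 to +22; collar 40 wide -29 to -22 (fingertips just above it bear on it when pressing); barrel 23 wide, tapered end, -64 to -29; nose 9 wide, to -104 cocked.
- marker_tip (a point): Tip of the marker's steel nose, on its axis; z axis as for the marker. It is 104 mm from marker_grip when cocked and 97.5 mm once fired (nose unloaded).
- marker_trip (a joint): Trip slide inside the marker, m: 0 cocked, 0.0065 fired; a yellow pin then stands 6 mm out of the cap and stays out unless the marker is dropped or knocked. Pressed down, the nose yields from 2 to 4 N; the force climbs over 4 to 7 mm of travel to a peak of about 9 to 10 N, where the slide snaps over by itself and the force drops at once to almost nothing. Pressing on builds up force again.
- stand_mouth (a point): Marker stand: grey tube on a dark round foot 84 mm across, fixed. Point: centre of the tube's open top, 85 mm above the counter; hole 32 mm across, tube 47 mm outside. The marker hangs in it by its collar, the collar's underside on the rim; marker_grip is then 29 mm above this point.
- guide_mouth (a point): Centre of the mouth of the jig's brass guide bush (28 mm outside), 48 mm above the counter; z up. The vertical bore is 15 mm wide. A brass tag blank closes the bore 10 to 22 mm below the mouth: the depth differs each time, is not measured and must be felt with the nose.
- jig: Blue marking jig, bolted down: block 76 x 66 mm, top 42 mm above the counter, on a 120 x 100 mm aluminium flange, carrying the bush and the tag blank. Origin: middle of its underside, below guide_mouth. Its yaw varies.
- stand: The marker stand; origin in the middle of its underside.
- weight_0_mid (a point): Small brass check weight, 38 mm across, 57 mm tall, a loose bystander; the point is 30 mm above its base.
- weight_1_mid (a point): Larger brass check weight, 48 mm across, 67 mm tall, a loose bystander; the point is 30 mm above its base.
- price_tag_mid (a point): Black price card on a foot, 30 x 75 x 62 mm, a loose bystander; the point is 30 mm above its base.

How it is judged:
By the outcome, as a careful person would: the job done as asked, in the order asked, and still so for the second after the job is handed in, with the robot touching nothing.
It also fails if it takes over 51 s, if anything falls off the work surface, if the arm or the gripper's body presses on something with over 40 N, if the wrist force passes 120 N, or if a joint passes its speed limit or range.

### The arm

A 6-joint arm with a two-finger parallel gripper is mounted at the origin on a cart in front of the work surface, level with it; the furniture and walls round the work are solid. World frame = base frame: x ahead of the robot, y to its left, z up, the work surface at z = 0. Lengths are in mm, angles in rad, forces in N, time in s.
With the tool pointing down it reaches from about 400 to 925 mm from the base axis. Payload 12.5 kg.
Tool frame: the origin (TCP) lies at the very end of the fingers, on their centre line; the grasp point (between the pads) lies 19 mm behind it (manip.grip_point_offset is the distance from the TCP to the grasp point, in mm); z points along the fingers, y is the line along which they close (so a half turn about z gives the same grasp; the last joint's range is limited). The gripper opens to 95 mm and grips with 3 to 60 N. Pads are 20 mm wide; open, the fingers measure 119 mm over their backs; the gripper's body (75 mm by 180 mm) begins 59 mm behind the grasp point.
Start: joints at [1.243, 0.491, 1.559, -0, 1.092, -0.106], TCP at [137.472, 609.712, 214.661] pointing down, gripper open.
Joint ranges: [-3.1, 3.1], [-0.84, 2.19], [0.05, 2.79], [-1.13, 4.28], [0.06, 2.93], [-2.69, 2.69]. Speed limits (rad/s): [2.22, 2.22, 2.79, 3.14, 3.14, 3.14].

### API

Orientations are given as a unit quaternion [x, y, z, w].
In Python, from cell import readout, camera, job, manip gives the robot as it stands.
- The arm moves only by the tool jog_arm, never from a script. Its argument "plan" is a list of rows, each a list of 5 numbers: the shift along the tool's x, y, z in mm, then the turn about the tool's z in rad, then the closure in counts, from 0 (fully open) to 255 (shut). A call has 1 to 12 rows; each row shifts and turns the commanded pose from where the row before left it, along the tool's axes as they then stand; what a row does not reach is not made up. A row lasts 1/12 s, in which the tool goes at most 41.7 mm and 7.16 degrees, less where a joint would pass 70% of its speed; a pose out of reach is approached as far as the arm can. A call is refused whole if a number of a shift passes 41.7 or a number of a turn 0.125, either way. A call with a gripper value outside its range is refused whole. The fingers move at their own pace and stop on an object; "squeeze" is the grip in N (left out, the last holds). Time passes only in rows, so rows that do not move let the fingers close. It gives the time, the measured TCP pose, the force, the opening and the grip force at its end, in the units of the state.
- readout.sense(): the state, without advancing time (a new reading comes with each control period).
- camera(name): name is "scene" or "top" or "wrist"; returns a dict with "pixels" (420x560x3 uint8, red, green, blue), "z_map" (420x560 float32, mm along the optical axis (not along the pixel's ray), 0 where there is no reading), "mtx" (3x3 intrinsics, pixels), "xyz" and "attitude" of the camera in the world. Camera axes: x right, y down, z forward; pixel columns grow to the right and rows downward; lengths in mm; the calibration is good to about 2 mm. A picture is of the moment at which its call begins.
- job.hand_in(): hands the job in; it is judged then, once.
The state is a dict: "time_s": time; "joints": joint angles; "qd": joint speeds; "joint_efforts": joint torques, N m; "ee_pos": TCP position; "orientation": TCP orientation; "force": force on the tool from outside, world axes, zero at the start; "wrist_torque": the same for the moment, N m; "finger_gap": opening from 0.0 (shut) to 1.0 (fully open); "finger_force": force on a finger pad.
Only numpy, scipy, OpenCV 4.12 (cv2) and the standard library are available. Lean on these libraries where they do the work, as an engineer would, in place of code of your own. Each camera call takes 0.05 s, during which the arm holds its last target. There are 200 camera calls.

## Working session

There is one attempt and no reset: what is moved stays moved. The work goes in short steps, Python scripts to look and compute and a tool call to move; the robot and the scene stay as the last step left them, time stands still between calls to the robot, and variables do not carry over. Pictures are saved under pics/ and viewed, at most 10 in all, crops included, and the job is handed in when it is done.

Besides the shell and the picture viewer there is one more tool, called after "Emit:" as a command line: name --pt "numbers of a row" for each row, then --argument value for the rest. jog_arm: Moves the arm, as the interface text tells. Its arguments: {"type":"object","properties":{"plan":{"type":"array"},"squeeze":{"type":"number"}},"required":["plan"]}

```bash
mkdir -p pics
cat > h.py <<'E'
import numpy as np,cv2
from cell import readout,camera,job,manip
from scipy.spatial.transform import Rotation as R
def rot(c):
    a=np.array(c["attitude"],float)
    return a if a.shape==(3,3) else R.from_quat(a).as_matrix()
def cloud(c):
    K=np.array(c["mtx"]);z=c["z_map"];v,u=np.mgrid[:z.shape[0],:z.shape[1]]
    P=np.stack([(u-K[0,2])/K[0,0]*z,(v-K[1,2])/K[1,1]*z,z],-1)
    return P@rot(c).T+np.array(c["xyz"])
def ray(c,u,v,h):
    K=np.array(c["mtx"]);d=rot(c)@np.array([(u-K[0,2])/K[0,0],(v-K[1,2])/K[1,1],1])
    o=np.array(c["xyz"]);return o+d*(h-o[2])/d[2]
def save(c,n): cv2.imwrite("pics/"+n,cv2.cvtColor(c["pixels"],cv2.COLOR_RGB2BGR))
E
python3 - <<'E'
from h import *
s=readout.sense();print(s, manip.grip_point_offset)
for n in("top","scene"):
    c=camera(n);save(c,n+"0.png");print(n,c["xyz"],c["attitude"],c["mtx"])
    np.savez(n+"0.npz",**{k:np.array(v) for k,v in c.items()})
E
```

```text
{'time_s': 0.0, 'joints': array([ 1.24338495e+00,  4.91585444e-01,  1.55948083e+00, -2.71885392e-05,
        1.09169404e+00, -1.05587914e-01]), 'qd': array([-1.87226932e-03,  1.34047857e-03,  5.51090399e-05,  1.02429836e-03,
       -1.18983201e-04,  2.29967441e-04]), 'joint_efforts': array([ 1.90468840e-03, -6.12632990e+01, -2.58190960e+01,  6.92763110e-02,
        4.80861089e-02, -1.13570204e-04]), 'ee_pos': array([137.39885755, 609.44546025, 214.03486187]), 'orientation': array([ 1.10678224e-01,  9.93856121e-01, -5.72794141e-04, -1.13636007e-04]), 'force': array([ 0.91982474,  0.67270548, -0.04956907]), 'wrist_torque': array([-0.01239524, -0.00106404,  0.0385104 ]), 'finger_force': 0.0, 'finger_gap': 0.9982889295529835} 18.8
top [ 314.66098966   87.59086858 1241.30139613] [-0.65373775  0.74944418 -0.07943122  0.06819874] [[482.09528162   0.         274.55993333]
 [  0.         482.09528162 208.66269938]
 [  0.           0.           1.        ]]
scene [ 112.83751382 -303.88041816  770.73883435] [ 0.8542663  -0.39448706  0.14350583 -0.30661886] [[426.88387992   0.         282.46307831]
 [  0.         426.88387992 210.98780966]
 [  0.           0.           1.        ]]
```

View pics/top0.png

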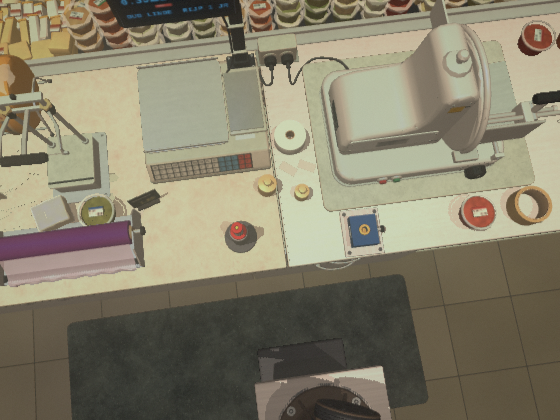

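View pics/scene0.png

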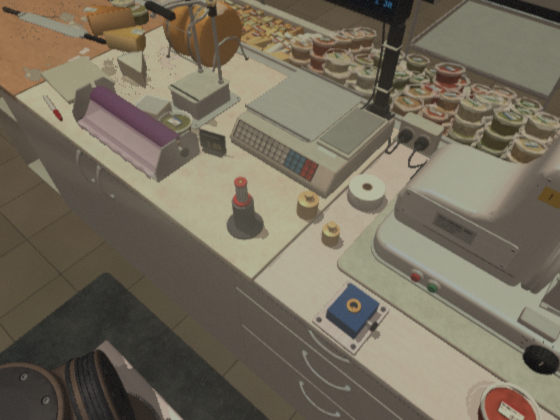

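Top view: the marker (red) is at about (238,230) on its stand foot (241,236). The jig is at (364,230) and the weights are at (267,185) and (302,192). The price card is at (145,198). The scene view shows the same layout, with the marker at (241,185)–(244,225) and the bush at (354,306).

```bash
python3 - <<'E'
from h import *
def ell(m):
    cs,_=cv2.findContours(m.astype(np.uint8),cv2.RETR_EXTERNAL,cv2.CHAIN_APPROX_NONE);return max(cs,key=cv2.contourArea)
for n,boxes in(("top",dict(mark=(220,210,265,258),jig=(335,205,392,262),w1=(253,170,282,200),w0=(290,180,316,206),card=(125,185,165,212))),("scene",dict(mark=(222,172,268,240),jig=(310,278,392,352),w1=(292,185,325,222),w0=(318,218,345,248),card=(195,125,232,160)))):
    c=dict(np.load(n+"0.npz"));P=cloud(c);px=c["pixels"].astype(int);hsv=cv2.cvtColor(c["pixels"],cv2.COLOR_RGB2HSV)
    for k,(a,b,d,e) in boxes.items():
        h=hsv[b:e,a:d];p=P[b:e,a:d]
        H,S,V=[h[...,i].astype(int) for i in range(3)]
        if k=="mark":m=((H<8)|(H>172))&(S>130)&(V>60)
        elif k=="jig":m=(H>100)&(H<125)&(S>100)
        elif k=="card":m=V<70
        else:m=(H>12)&(H<32)&(S>80)&(V>90)&(p[...,2]>10)
        q=p[m];v,u=np.nonzero(m)
        print(n,k,m.sum(),"uv",u.mean()+a,v.mean()+b,"xyz",np.median(q,0).round(1),"zmax",np.percentile(q[:,2],[5,50,95]).round(1), "mean",q.mean(0).round(1))
        if k=="jig":
            r=cv2.minAreaRect(ell(m));print(r)
            m2=(H>12)&(H<35)&(S>70)&(np.hypot(*(p[...,:2]-np.median(q,0)[:2]).transpose(2,0,1))<20)
            v,u=np.nonzero(m2);print("bush",m2.sum(),u.mean()+a,v.mean()+b,ray(c,u.mean()+a,v.mean()+b,48).round(1))
        if k=="mark":
            cs,_=cv2.findContours(m.astype(np.uint8),cv2.RETR_EXTERNAL,cv2.CHAIN_APPROX_NONE)
            for x in cs:
                if cv2.contourArea(x)>8:
                    (cx,cy),r=cv2.minEnclosingCircle(x);print(cx+a,cy+b,r,"z144",ray(c,cx+a,cy+b,144).round(1),"z92",ray(c,cx+a,cy+b,92).round(1))
    print("floor z",np.median(P[265:285,40:200].reshape(-1,3),0) if n=="top" else "")
E
python3 -c "
import cv2,numpy as np
a=cv2.imread('pics/top0.png');b=cv2.imread('pics/scene0.png')
t=[cv2.resize(x,(400,300),interpolation=cv2.INTER_CUBIC) for x in(a[200:260,200:280],a[200:260,325:405],b[170:245,205:305],b[280:355,305:405])]
cv2.imwrite('pics/crops.png',np.vstack([np.hstack(t[:2]),np.hstack(t[2:])]))"
```

```text
top mark 166 uv 237.47590361445782 230.1987951807229 xyz [510.8 146.7 140.9] zmax [ 91.  140.9 147.2] mean [511.2 146.9 120.1]
238.0 230.0 8.602425575256348 z144 [507.5 144.4 144. ] z92 [516.6 147.1  92. ]<stdin>:14: RuntimeWarning: Mean of empty slice.
  ret = ret.dtype.type(ret / rcount)
  return _methods._mean(a, axis=axis, dtype=dtype,
  ret = um.true_divide(
Traceback (most recent call last):
IndexError: index -1 is out of bounds for axis 0 with size 0
```

View pics/crops.png

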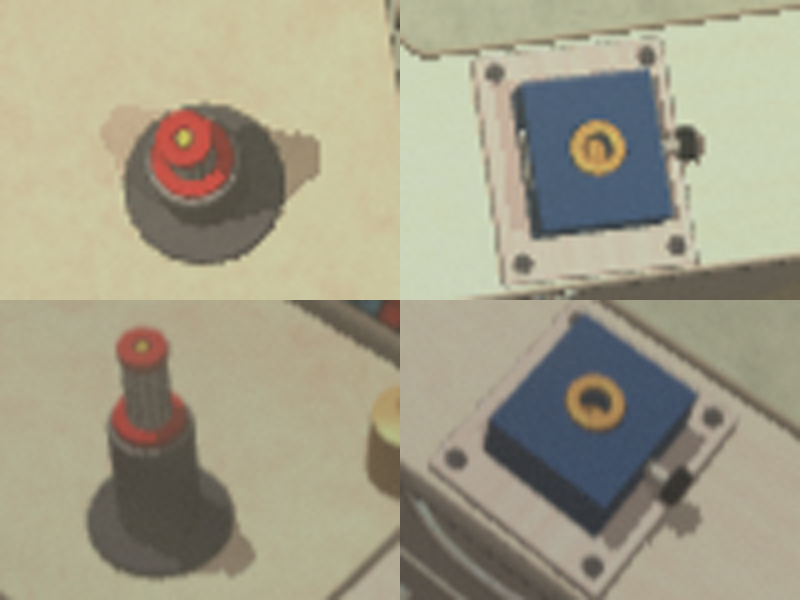

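The crops show the cap centre at top px (236.8,227.4) and scene px (240.5,181.3). The bush centre is at top (364.6,229.6) and scene (354,305.5). The jig is yawed slightly.

Run:
```python
from h import *
T=dict(np.load("top0.npz"));S=dict(np.load("scene0.npz"))
for nm,h,t,s in(("cap",144,(236.8,227.4),(240.5,181.3)),("bush",48,(364.6,229.6),(354,305.5)),("w1",67,(267,183),(308,199)),("w0",57,(302.5,190),(331,229)),("card",62,(145,198),(212,138))):
    print(nm,ray(T,*t,h).round(1),ray(S,*s,h).round(1),cloud(T)[int(t[1]),int(t[0])].round(1),cloud(S)[int(s[1]),int(s[0])].round(1))
print("foot",ray(T,241,236.5,10).round(1))
```

```text
cap [513.9 146.4 144. ] [513.1 144.9 144. ] [515.  148.1 144.1] [512.6 145.6 144.8]
bush [ 482.3 -165.3   48. ] [ 482.3 -167.4   48. ] [ 486.  -167.2   33.5] [ 490.8 -164.    33.1]
w1 [630.1  61.6  67. ] [619.9  50.6  67. ] [630.   61.6  67.5] [629.9  57.6  53.1]
w0 [602.5 -25.3  57. ] [592.7 -32.7  57. ] [602.7 -24.1  56.7] [602.  -27.5  43.1]
card [634.4 370.2  62. ] [626.8 361.7  62. ] [640.3 375.5  40.1] [641.3 380.4  42. ]
foot [513.1 145.7  10. ]
```

Emit:
jog_arm --pt "-15 -15 0 -0.111 0" --pt "-16 -17 0 -0.111 0" --pt "-19 -23 0 0 0" --pt "-19 -23 0 0 0" --pt "-19 -23 0 0 0" --pt "-19 -23 0 0 0" --pt "-19 -23 0 0 0" --pt "-19 -23 0 0 0" --pt "-19 -23 0 0 0" --pt "-19 -23 0 0 0" --pt "-19 -23 0 0 0" --pt "-19 -23 0 0 0"

```text
time_s: 1.1
ee_pos: [353.5, 341.9, 214.5]
orientation: [-0.0, 1.0, -0.0, -0.0]
force: [1.5, 0.4, -0.9]
finger_gap: 1.002
finger_force: 0.0
```

Emit:
jog_arm --pt "-20 -25 0 0 0" --pt "-20 -25 0 0 0" --pt "-20 -25 0 0 0" --pt "-20 -25 0 0 0" --pt "-20 -25 0 0 0" --pt "-20 -25 0 0 0" --pt "-15 -17 0 0 0" --pt "-10 -10 0 0 0" --pt "0 0 0 0 0" --pt "0 0 0 0 0"

```text
time_s: 1.93
ee_pos: [497.7, 166.2, 214.3]
orientation: [0.0, 1.0, 0.0, -0.0]
force: [-0.6, 0.1, 0.0]
finger_gap: 0.998
finger_force: 0.0
```

Run:
```python
from h import *
print(readout.sense()["ee_pos"],readout.sense()["force"])
a=camera("wrist");b=camera("scene");save(a,"w1.png");np.savez("w1.npz",**a)
cv2.imwrite("pics/ws1.png",cv2.cvtColor(np.hstack([cv2.resize(a["pixels"],(400,300)),b["pixels"][80:380,120:520]]),cv2.COLOR_RGB2BGR))
print(a["xyz"],a["attitude"])
```

```text
[497.72238045 166.16826292 214.30710766] [-0.59244746  0.13230929  0.01040626]
[423.08366587 165.56517629 384.51232314] [0.70133308 0.70038772 0.09385651 0.09370113]
```

View pics/ws1.png

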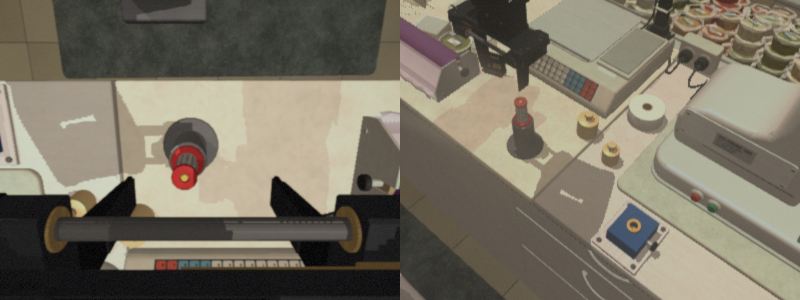

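The wrist view (left half) shows the cap centre at about (183,177), with the yellow dot on it and the fingers open on both sides.

Run:
```python
from h import *
c=dict(np.load("w1.npz"));h=cv2.cvtColor(c["pixels"],cv2.COLOR_RGB2HSV).astype(int);P=cloud(c)
m=((h[...,0]<8)|(h[...,0]>172))&(h[...,1]>130)&(P[...,2]>120)&(np.hypot(P[...,0]-513,P[...,1]-146)<40)
m=cv2.morphologyEx(m.astype(np.uint8),cv2.MORPH_CLOSE,np.ones((5,5)))
top=m.astype(bool)&(P[...,2]>140.5);v,u=np.nonzero(top);print(top.sum(),u.mean(),v.mean(),ray(c,u.mean(),v.mean(),144),np.ptp(u),np.ptp(v),P[top].mean(0))
```

```text
979 245.78345250255362 256.1685393258427 [518.70863557 138.61444222 144.        ] 162 143 [510.11514879 144.20018833 157.29271382]
```

Run:
```python
from h import *
c=dict(np.load("w1.npz"));h=cv2.cvtColor(c["pixels"],cv2.COLOR_RGB2HSV).astype(int);P=cloud(c)
m=((h[...,0]<8)|(h[...,0]>172))&(h[...,1]>130)&(abs(P[...,2]-144)<5)&(np.hypot(P[...,0]-513,P[...,1]-146)<25)
cs,_=cv2.findContours(m.astype(np.uint8),0,1)
x=max(cs,key=cv2.contourArea);(u,v),r=cv2.minEnclosingCircle(x);e=cv2.fitEllipse(x);print(u,v,r,e,ray(c,u,v,144),ray(c,*e[0],144),P[m].mean(0))
```

```text
257.843505859375 246.55343627929688 18.50105094909668 ((257.7199401855469, 246.95883178710938), (34.927330017089844, 35.19310760498047), 111.99371337890625) [511.52346085 147.26363096 144.        ] [511.82466192 147.17104613 144.        ] [511.80107314 147.17100272 143.75384992]
```

Emit:
jog_arm --pt "-15 -20 0 0 0" --pt "0 0 20 0 0" --pt "0 0 30 0 0" --pt "0 0 30 0 0" --pt "0 0 20 0 0" --pt "0 0 12 0 0" --pt "0 0 7 0 0" --pt "0 0 0 0 0" --pt "0 0 0 0 0"

```text
time_s: 2.78
ee_pos: [512.8, 146.8, 96.1]
orientation: [-0.001, 1.0, 0.0, 0.0]
force: [-0.5, 1.1, 0.1]
finger_gap: 1.001
finger_force: 0.0
```

Emit:
jog_arm --pt "0 0 0 0 100" --pt "0 0 0 0 140" --pt "0 0 0 0 160" --pt "0 0 0 0 175" --pt "0 0 0 0 190" --pt "0 0 0 0 200" --pt "0 0 0 0 220" --pt "0 0 0 0 255" --pt "0 0 0 0 255" --pt "0 0 0 0 255" --squeeze 25

```text
time_s: 3.62
ee_pos: [512.9, 146.2, 95.6]
orientation: [-0.0, 1.0, 0.0, -0.0]
force: [0.8, -0.0, 0.4]
finger_gap: 0.353
finger_force: 0.0
```

Emit:
jog_arm --pt "0 0 0 0 255" --pt "0 0 0 0 255" --pt "0 0 0 0 255" --pt "0 0 0 0 255" --pt "0 0 0 0 255" --pt "0 0 0 0 255"

```text
time_s: 4.12
ee_pos: [512.9, 146.3, 95.7]
orientation: [-0.0, 1.0, 0.0, 0.0]
force: [-0.3, 1.1, 0.1]
finger_gap: 0.267
finger_force: 25.0
```

Emit:
jog_arm --pt "0 0 -3 0 255" --pt "0 0 -8 0 255" --pt "0 0 -15 0 255" --pt "0 0 -20 0 255" --pt "0 0 -20 0 255" --pt "0 0 -20 0 255" --pt "0 0 -14 0 255" --pt "0 0 -5 0 255" --pt "0 0 0 0 255" --squeeze 40

```text
time_s: 4.87
ee_pos: [513.2, 146.2, 201.9]
orientation: [-0.0, 1.0, 0.0, 0.001]
force: [-0.0, 0.3, -2.5]
finger_gap: 0.269
finger_force: 40.0
```

Emit:
jog_arm --pt "1 -10 0 0 255" --pt "2 -20 0 0 255" --pt "3 -30 0 0 255" --pt "3 -30 0 0 255" --pt "3 -30 0 0 255" --pt "3 -30 0 0 255" --pt "3 -30 0 0 255" --pt "3 -30 0 0 255" --pt "3 -30 0 0 255" --pt "3 -30 0 0 255" --pt "2 -23 0 0 255" --pt "1 -10 0 0 255"

```text
time_s: 5.87
ee_pos: [481.9, -159.6, 199.4]
orientation: [0.001, 1.0, 0.0, -0.001]
force: [0.0, -0.2, -2.8]
finger_gap: 0.263
finger_force: 40.0
```

Emit:
jog_arm --pt "0 -6 0 0 255" --pt "0 0 0 0 255" --pt "0 0 0 0 255" --pt "0 0 0 0 255"

```text
time_s: 6.2
ee_pos: [482.9, -161.8, 200.4]
orientation: [-0.001, 1.0, 0.0, -0.0]
force: [0.3, 0.7, -1.8]
finger_gap: 0.267
finger_force: 40.0
```

Run:
```python
from h import *
s=readout.sense();print(s["ee_pos"],s["force"],s["finger_gap"])
b=camera("scene");np.savez("s2.npz",**b);a=camera("wrist");np.savez("w2.npz",**a)
cv2.imwrite("pics/s2.png",cv2.cvtColor(np.hstack([cv2.resize(b["pixels"][160:360,270:440],None,fx=2.4,fy=2.4,interpolation=2)[:480],cv2.resize(a["pixels"],(390,293))[:, :].copy() if 0 else cv2.resize(a["pixels"],(390,480))]),cv2.COLOR_RGB2BGR))
```

```text
[ 482.91163783 -161.81142819  200.39134467] [ 0.33846771  0.65287702 -1.7866926 ] 0.2665663024972844
```

View pics/s2.png

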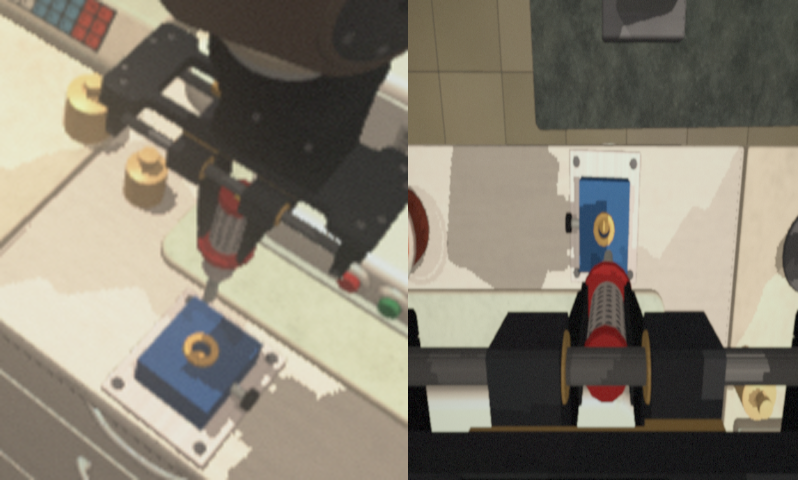

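The scene half shows the marker vertical, with its tip near (208,300) and the bush at (201,349). The wrist half shows the bush at (604,230), with the nose pointing toward it.

Run:
```python
from h import *
w=dict(np.load("w2.npz"));s=dict(np.load("s2.npz"))
print("wrist bush",ray(w,281.4,201.3,48)," tip scene",ray(s,356.7,285,114.7)," bush scene",ray(s,354,305.5,48))
for n,c in(("w",w),("s",s)):
    h=cv2.cvtColor(c["pixels"],cv2.COLOR_RGB2HSV).astype(int);P=cloud(c)
    m=(h[...,0]>10)&(h[...,0]<30)&(h[...,1]>90)&(np.hypot(P[...,0]-482.5,P[...,1]+166)<22)&(P[...,2]>40)&(P[...,2]<56)
    m=cv2.morphologyEx(m.astype(np.uint8),3,np.ones((3,3)))
    x=max(cv2.findContours(m,0,1)[0],key=cv2.contourArea);e=cv2.fitEllipse(x);print(n,e,ray(c,*e[0],48))
```

```text
wrist bush [ 483.54758742 -164.64986956   48.        ]  tip scene [ 483.8999072 -161.3632224  114.7      ]  bush scene [ 482.32584428 -167.39679907   48.        ]
w ((280.9581298828125, 200.16763305664062), (28.180809020996094, 28.434656143188477), 111.54424285888672) [ 482.49396118 -165.04985331   48.        ]
s ((353.3298645019531, 305.2456970214844), (11.870383262634277, 13.759325981140137), 115.6006851196289) [ 481.94810325 -166.15493033   48.        ]
```

Emit:
jog_arm --pt "0.5 -4 10 0 255" --pt "0 0 20 0 255" --pt "0 0 18 0 255" --pt "0 0 8 0 255" --pt "0 0 2 0 255" --pt "0 0 0 0 255" --pt "0 0 0 0 255" --pt "0 0 0 0 255"

```text
time_s: 6.97
ee_pos: [482.9, -167.0, 143.4]
orientation: [-0.0, 1.0, -0.0, 0.001]
force: [-1.1, -0.0, -2.9]
finger_gap: 0.264
finger_force: 40.0
```

Run:
```python
from h import *
s=readout.sense();print(s["ee_pos"],s["force"],s["finger_gap"])
b=camera("scene");np.savez("s3.npz",**b);a=camera("wrist");np.savez("w3.npz",**a)
cv2.imwrite("pics/s3.png",cv2.cvtColor(np.hstack([cv2.resize(b["pixels"][265:340,320:387],(400,448),interpolation=2),cv2.resize(a["pixels"][160:272,230:330],(400,448),interpolation=2)]),cv2.COLOR_RGB2BGR))
```

```text
[ 482.87080046 -166.97544388  143.36293518] [-1.10820468 -0.02636345 -2.88270312] 0.2637247312487703
```

View pics/s3.png

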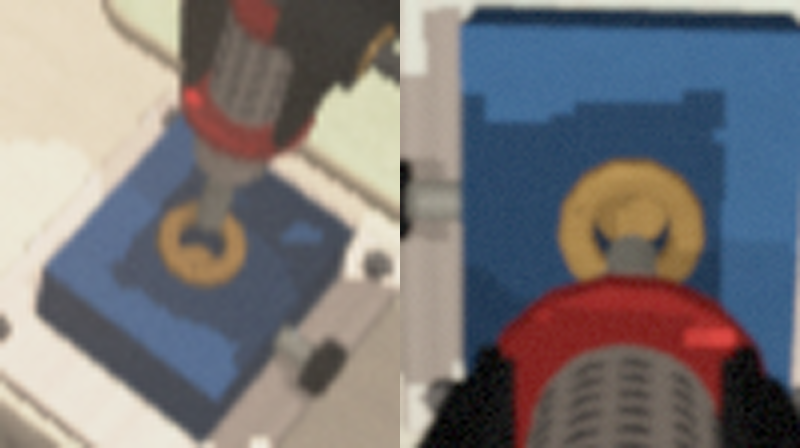

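Run:
```python
from h import *
w=dict(np.load("w3.npz"));s=dict(np.load("s3.npz"))
W=lambda x,y,z:ray(w,230+(x-400)/4,160+y/4,z).round(1)
S=lambda x,y,z:ray(s,320+x/5.97,265+y/5.97,z).round(1)
print("wrist bush",W(632,230,48),"tip",W(632,258,57.7));print("scene bush",S(202,246,48),"tip",S(211,226,57.7))
```

```text
wrist bush [ 482.8 -164.6   48. ] tip [ 485.4 -164.6   57.7]
scene bush [ 480.9 -168.    48. ] tip [ 483.4 -168.1   57.7]
```

Both views put the tip about 2.5 mm too far in +x. I'll correct that and enter the bush.

Emit:
jog_arm --pt "2.3 0 0 0 255" --pt "0 0 0 0 255" --pt "0 0 4 0 255" --pt "0 0 4 0 255" --pt "0 0 3 0 255" --pt "0 0 2 0 255" --pt "0 0 0 0 255" --pt "0 0 0 0 255"

```text
time_s: 7.73
ee_pos: [480.1, -166.8, 129.4]
orientation: [-0.0, 1.0, 0.0, -0.0]
force: [-0.7, 1.5, -2.5]
finger_gap: 0.264
finger_force: 40.0
```

Emit:
jog_arm --pt "0 0 2 0 255" --pt "0 0 2 0 255" --pt "0 0 0 0 255" --pt "0 0 0 0 255"

```text
time_s: 8.07
ee_pos: [480.2, -166.8, 125.5]
orientation: [-0.0, 1.0, 0.0, -0.0]
force: [0.1, 0.4, -2.2]
finger_gap: 0.269
finger_force: 40.0
```

Emit:
jog_arm --pt "0 0 1 0 255" --pt "0 0 1 0 255" --pt "0 0 0 0 255"

```text
time_s: 8.32
ee_pos: [480.1, -166.8, 123.4]
orientation: [-0.0, 1.0, 0.0, -0.0]
force: [0.1, -0.8, -2.4]
finger_gap: 0.265
finger_force: 40.0
```

Emit:
jog_arm --pt "0 0 1 0 255" --pt "0 0 1 0 255" --pt "0 0 0 0 255"

```text
time_s: 8.57
ee_pos: [480.1, -166.8, 121.4]
orientation: [-0.0, 1.0, 0.0, -0.0]
force: [-0.1, 0.9, -2.8]
finger_gap: 0.262
finger_force: 40.0
```

Emit:
jog_arm --pt "0 0 1 0 255" --pt "0 0 0 0 255" --pt "0 0 0 0 255"

```text
time_s: 8.82
ee_pos: [480.2, -166.8, 120.6]
orientation: [-0.0, 1.0, 0.0, -0.0]
force: [-1.0, -1.0, -2.7]
finger_gap: 0.266
finger_force: 40.0
```

Emit:
jog_arm --pt "0 0 1 0 255" --pt "0 0 1 0 255" --pt "0 0 0 0 255"

```text
time_s: 9.07
ee_pos: [480.1, -166.7, 118.4]
orientation: [-0.0, 1.0, 0.0, -0.0]
force: [-0.5, 0.3, -3.0]
finger_gap: 0.268
finger_force: 40.0
```

Emit:
jog_arm --pt "0 0 1 0 255" --pt "0 0 0.5 0 255" --pt "0 0 0 0 255"

```text
time_s: 9.32
ee_pos: [480.1, -166.8, 117.0]
orientation: [-0.0, 1.0, 0.0, -0.0]
force: [0.4, 0.3, -2.5]
finger_gap: 0.267
finger_force: 40.0
```

Emit:
jog_arm --pt "0 0 1 0 255" --pt "0 0 0.5 0 255" --pt "0 0 0 0 255"

```text
time_s: 9.57
ee_pos: [480.1, -166.8, 115.5]
orientation: [-0.0, 1.0, 0.0, -0.0]
force: [0.6, -0.2, -3.0]
finger_gap: 0.266
finger_force: 40.0
```

Emit:
jog_arm --pt "0 0 1 0 255" --pt "0 0 0.5 0 255" --pt "0 0 0 0 255"

```text
time_s: 9.82
ee_pos: [480.3, -166.9, 114.2]
orientation: [-0.0, 1.0, -0.0, 0.0]
force: [-0.3, 0.4, 0.1]
finger_gap: 0.267
finger_force: 40.0
```

Emit:
jog_arm --pt "0 0 1 0 255" --pt "0 0 0 0 255"

```text
time_s: 9.98
ee_pos: [480.3, -166.9, 113.2]
orientation: [-0.0, 1.0, -0.0, 0.0]
force: [0.3, -0.8, 1.8]
finger_gap: 0.269
finger_force: 40.0
```

Emit:
jog_arm --pt "0 0 1 0 255" --pt "0 0 0 0 255"

```text
time_s: 10.15
ee_pos: [480.3, -166.9, 112.2]
orientation: [-0.0, 1.0, -0.0, 0.0]
force: [-0.1, 0.0, 3.8]
finger_gap: 0.262
finger_force: 40.0
```

Emit:
jog_arm --pt "0 0 0.7 0 255" --pt "0 0 0 0 255"

```text
time_s: 10.32
ee_pos: [480.3, -166.9, 111.5]
orientation: [-0.0, 1.0, -0.0, 0.0]
force: [-1.5, 0.8, 4.8]
finger_gap: 0.264
finger_force: 40.0
```

Emit:
jog_arm --pt "0 0 0.6 0 255" --pt "0 0 0 0 255"

```text
time_s: 10.48
ee_pos: [480.3, -166.8, 110.9]
orientation: [-0.0, 1.0, -0.0, 0.0]
force: [-0.0, 0.8, 6.0]
finger_gap: 0.265
finger_force: 40.0
```

Emit:
jog_arm --pt "0 0 0.5 0 255" --pt "0 0 0 0 255"

```text
time_s: 10.65
ee_pos: [480.3, -166.9, 110.4]
orientation: [-0.0, 1.0, -0.0, 0.0]
force: [-0.8, -0.3, 6.8]
finger_gap: 0.265
finger_force: 40.0
```

Emit:
jog_arm --pt "0 0 0.5 0 255" --pt "0 0 0 0 255"

```text
time_s: 10.82
ee_pos: [480.3, -166.9, 109.9]
orientation: [-0.0, 1.0, -0.0, 0.0]
force: [-0.5, -0.4, 6.2]
finger_gap: 0.269
finger_force: 40.0
```

Emit:
jog_arm --pt "0 0 0.4 0 255" --pt "0 0 0 0 255"

```text
time_s: 10.98
ee_pos: [480.4, -166.9, 109.6]
orientation: [-0.0, 1.0, -0.0, 0.0]
force: [-0.0, 0.1, 6.8]
finger_gap: 0.267
finger_force: 40.0
```

Emit:
jog_arm --pt "0 0 0.4 0 255" --pt "0 0 0 0 255"

```text
time_s: 11.15
ee_pos: [480.1, -166.8, 108.9]
orientation: [-0.0, 1.0, 0.0, -0.0]
force: [-0.5, -1.1, -3.3]
finger_gap: 0.269
finger_force: 40.0
```

Force dropped to the unloaded baseline, so the marker has snapped. I'm withdrawing at once.

Emit:
jog_arm --pt "0 0 -2 0 255" --pt "0 0 -6 0 255" --pt "0 0 -12 0 255" --pt "0 0 -18 0 255" --pt "0 0 -20 0 255" --pt "0 0 -20 0 255" --pt "0 0 -12 0 255" --pt "0 0 -4 0 255" --pt "0 0 0 0 255" --pt "0 0 0 0 255"

```text
time_s: 11.98
ee_pos: [479.8, -166.7, 202.5]
orientation: [-0.0, 1.0, 0.0, -0.0]
force: [0.2, 0.5, -3.0]
finger_gap: 0.267
finger_force: 40.0
```

Run:
```python
from h import *
s=readout.sense();print(s["ee_pos"],s["force"],s["finger_gap"])
b=camera("scene");a=camera("wrist")
cv2.imwrite("pics/s4.png",cv2.cvtColor(np.hstack([cv2.resize(b["pixels"][200:300,320:410],(400,444),interpolation=2),cv2.resize(a["pixels"][160:410,180:380],(400,444),interpolation=2)]),cv2.COLOR_RGB2BGR))
```

```text
[ 479.84662064 -166.67217518  202.49325704] [ 0.2227264   0.5272308  -2.97843947] 0.2665602148326401
```

View pics/s4.png

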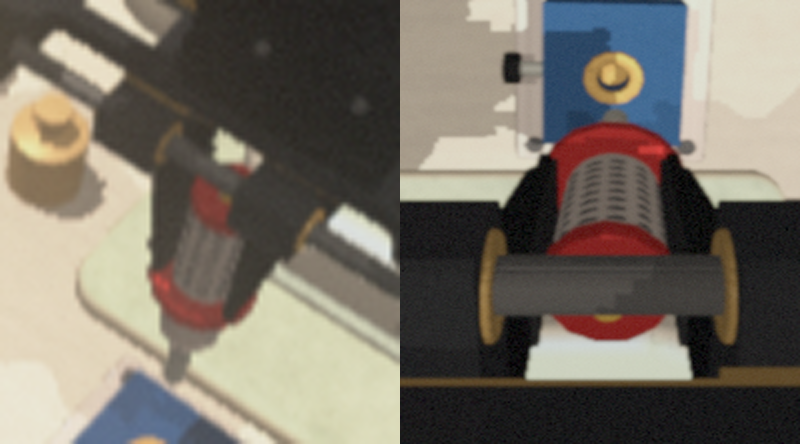

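Emit:
jog_arm --pt "-1 10 0 0 255" --pt "-2 20 0 0 255" --pt "-3 30 0 0 255" --pt "-3 30 0 0 255" --pt "-3 30 0 0 255" --pt "-3 30 0 0 255" --pt "-3 30 0 0 255" --pt "-3 30 0 0 255" --pt "-3 30 0 0 255" --pt "-3 30 0 0 255" --pt "-3 20 0 0 255" --pt "-2 12 0 0 255"

```text
time_s: 13.08
ee_pos: [511.6, 137.8, 202.4]
orientation: [-0.001, 1.0, 0.0, -0.001]
force: [1.1, -0.1, -3.4]
finger_gap: 0.266
finger_force: 40.0
```

Emit:
jog_arm --pt "-1 8 0 0 255" --pt "0 3 0 0 255" --pt "0 0 0 0 255" --pt "0 0 0 0 255" --pt "0 0 0 0 255"

```text
time_s: 13.5
ee_pos: [513.1, 145.3, 203.0]
orientation: [0.0, 1.0, -0.0, -0.0]
force: [1.4, 0.3, -2.9]
finger_gap: 0.269
finger_force: 40.0
```

Emit:
jog_arm --pt "0 0.7 6 0 255" --pt "0 0 10 0 255" --pt "0 0 12 0 255" --pt "0 0 12 0 255" --pt "0 0 12 0 255" --pt "0 0 12 0 255" --pt "0 0 12 0 255" --pt "0 0 10 0 255" --pt "0 0 6 0 255" --pt "0 0 4 0 255" --pt "0 0 2 0 255" --pt "0 0 0 0 255"

```text
time_s: 14.5
ee_pos: [513.2, 146.8, 104.9]
orientation: [-0.0, 1.0, 0.0, -0.0]
force: [-0.5, 0.4, -2.6]
finger_gap: 0.269
finger_force: 40.0
```

Emit:
jog_arm --pt "0 0 2 0 255" --pt "0 0 2 0 255" --pt "0 0 1 0 255" --pt "0 0 0 0 255" --pt "0 0 0 0 255"

```text
time_s: 14.92
ee_pos: [513.1, 146.9, 100.1]
orientation: [-0.0, 1.0, 0.0, 0.0]
force: [-0.1, 0.4, -2.9]
finger_gap: 0.266
finger_force: 40.0
```

Emit:
jog_arm --pt "0 0 1 0 255" --pt "0 0 1 0 255" --pt "0 0 1 0 255" --pt "0 0 0 0 255" --pt "0 0 0 0 255"

```text
time_s: 15.33
ee_pos: [513.1, 146.9, 97.0]
orientation: [-0.0, 1.0, 0.0, -0.0]
force: [-0.4, -0.2, -3.0]
finger_gap: 0.27
finger_force: 40.0
```

Emit:
jog_arm --pt "0 0 0.6 0 255" --pt "0 0 0 0 255" --pt "0 0 0 0 255"

```text
time_s: 15.58
ee_pos: [513.1, 146.9, 96.4]
orientation: [-0.0, 1.0, 0.0, -0.0]
force: [0.7, -0.2, -1.7]
finger_gap: 0.264
finger_force: 40.0
```

Emit:
jog_arm --pt "0 0 0.5 0 255" --pt "0 0 0 0 255" --pt "0 0 0 0 255"

```text
time_s: 15.83
ee_pos: [513.1, 146.9, 95.9]
orientation: [-0.0, 1.0, 0.0, -0.0]
force: [0.4, 0.4, -2.6]
finger_gap: 0.264
finger_force: 40.0
```

Emit:
jog_arm --pt "0 0 0.4 0 255" --pt "0 0 0 0 255" --pt "0 0 0 0 255"

```text
time_s: 16.08
ee_pos: [513.2, 146.9, 95.6]
orientation: [-0.0, 1.0, 0.0, 0.0]
force: [0.4, 0.3, -1.3]
finger_gap: 0.264
finger_force: 40.0
```

Emit:
jog_arm --pt "0 0 0.3 0 255" --pt "0 0 0 0 255" --pt "0 0 0 0 255"

```text
time_s: 16.33
ee_pos: [513.3, 147.0, 95.5]
orientation: [-0.0, 1.0, 0.0, 0.0]
force: [-0.2, 0.1, 4.7]
finger_gap: 0.265
finger_force: 40.0
```

Collar is seated on the rim at the original height. Easing off and opening slowly.

Emit:
jog_arm --pt "0 0 -0.2 0 255" --pt "0 0 0 0 255" --pt "0 0 0 0 255" --squeeze 8

```text
time_s: 16.58
ee_pos: [513.3, 147.0, 95.5]
orientation: [-0.0, 1.0, 0.0, 0.0]
force: [-0.0, 0.5, 0.8]
finger_gap: 0.278
finger_force: 8.0
```

Emit:
jog_arm --pt "0 0 0 0 186" --pt "0 0 0 0 184" --pt "0 0 0 0 180" --pt "0 0 0 0 175" --pt "0 0 0 0 165" --pt "0 0 0 0 150" --pt "0 0 0 0 120" --pt "0 0 0 0 80" --pt "0 0 0 0 40" --pt "0 0 0 0 0" --pt "0 0 0 0 0" --pt "0 0 0 0 0"

```text
time_s: 17.58
ee_pos: [513.1, 146.9, 95.4]
orientation: [-0.0, 1.0, 0.0, -0.0]
force: [0.4, 0.3, -1.3]
finger_gap: 0.776
finger_force: 0.0
```

Emit:
jog_arm --pt "0 0 0 0 0" --pt "0 0 0 0 0" --pt "0 0 0 0 0" --pt "0 0 0 0 0" --pt "0 0 0 0 0"

```text
time_s: 18.0
ee_pos: [513.1, 146.9, 95.4]
orientation: [-0.0, 1.0, 0.0, 0.0]
force: [0.6, -0.2, 1.0]
finger_gap: 0.998
finger_force: 0.0
```

Emit:
jog_arm --pt "0 0 -3 0 0" --pt "0 0 -8 0 0" --pt "0 0 -15 0 0" --pt "0 0 -20 0 0" --pt "0 0 -25 0 0" --pt "0 0 -25 0 0" --pt "0 0 -20 0 0" --pt "0 10 -10 0 0" --pt "5 20 0 0 0" --pt "5 20 0 0 0" --pt "5 20 0 0 0" --pt "5 10 0 0 0"

```text
time_s: 19.0
ee_pos: [492.7, 228.4, 222.2]
orientation: [-0.0, 1.0, 0.0, 0.0]
force: [-0.2, 0.4, 0.2]
finger_gap: 1.0
finger_force: 0.0
```

Emit:
jog_arm --pt "10 10 0 0 0" --pt "20 20 0 0 0" --pt "20 20 0 0 0" --pt "20 20 0 0 0" --pt "10 10 0 0 0" --pt "0 0 0 0 0" --pt "0 0 0 0 0"

```text
time_s: 19.58
ee_pos: [412.6, 306.9, 221.8]
orientation: [-0.001, 1.0, 0.0, 0.0]
force: [0.4, -0.4, -0.2]
finger_gap: 0.999
finger_force: 0.0
```

Run:
```python
from h import *
b=camera("scene");a=camera("top");s=readout.sense();print(s["ee_pos"],s["force"])
cv2.imwrite("pics/f.png",cv2.cvtColor(np.hstack([cv2.resize(b["pixels"][160:250,205:285],(400,450),interpolation=2),cv2.resize(a["pixels"][170:260,220:300],(400,450),interpolation=2)]),cv2.COLOR_RGB2BGR))
for n,c in(("scene",b),("top",a)):
    o=np.load(n+"0.npz")["pixels"].astype(int);d=abs(c["pixels"].astype(int)-o).max(-1)
    for k,(x,y,X,Y) in (dict(w1=(253,170,282,200),w0=(290,180,316,206),card=(125,185,165,212)) if n=="top" else dict(w1=(292,185,325,222),w0=(318,218,345,248),card=(195,125,232,160))).items(): print(n,k,(d[y:Y,x:X]>60).sum())
```

```text
[413.44847128 306.31945496 221.59286983] [ 0.01523807 -0.12802683 -0.40524845]
scene w1 0
scene w0 0
scene card 0
top w1 0
top w0 0
top card 0
```

View pics/f.png

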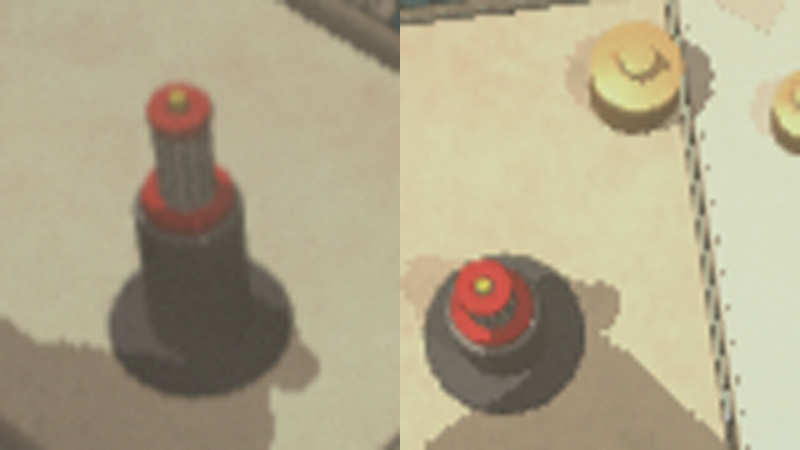

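The marker is standing upright, collar on the rim, with the yellow pin raised at (178,97) in the scene crop. The weights and card haven't moved.

```bash
python3 -c "from cell import job;print(job.hand_in())"
```

```text
the job is handed in; nothing more can be done
None
```

The marker was fired once on the tag blank in the jig (about 9.5 N at the snap) and stands upright in its stand with the yellow pin out; weights and price card unmoved, job handed in at about 20 s.

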